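# Show a glued plywood speaker cabinet to the inspection camera

## Robot

A 6-joint arm with a two-finger parallel gripper is mounted at the origin on the work surface. World frame = base frame: x ahead of the robot, y to its left, z up, the work surface at z = 0. Lengths are in m, angles in degrees, forces in N, time in s.
With the tool pointing down it reaches from about 0.4 to 0.825 m from the base axis. Payload 7 kg.
Tool frame: the origin (TCP) lies on the centre line of the jaws, within the pads' length; the fingertips stand 19 mm ahead of it and the grasp point (between the pads) is the TCP (r.tips_ahead is the distance from the TCP to the fingertips, in m); z points along the fingers, y is the line along which they close (so a half turn about z gives the same grasp; the last joint's range is limited). The gripper opens to 88 mm and grips with 3 to 60 N. Pads are 19 mm wide; open, the fingers measure 130 mm over their backs; the gripper's body (78 mm by 193 mm) begins 47 mm behind the grasp point.
Start: joints at [-54.712, 20.546, 0.682, 0, -70.136, -16.507], TCP at [0.217, -0.639, 0.246] pointing down, gripper open.
Joint ranges: [-176.03, 176.03], [-82.01, 121.73], [-58.28, 71.71], [-173.87, 95.51], [-174.79, -0.11], [-173.66, 173.66]. Speed limits (degrees/s): [136.94, 136.94, 172.46, 180, 180, 180].

## Interface

Orientations are given as [roll, pitch, yaw] about the fixed x, y, z axes, in that order (R = Rz(yaw) Ry(pitch) Rx(roll)).
In Python, from plant import r, viewer, close_job gives the robot as it stands. The module is installed in compiled form; this text tells all that it offers.
- The arm moves only by the tool arm_command, never from a script. Its arguments are lists of equal length, an entry for each row: "travel": the shift along the world's x, y, z scaled (see below), a list of three; "delta_rot": the turn, a rotation vector about the world's x, y, z scaled (see below), a list of three. In form: {"travel": [[dx, dy, dz], ...], "delta_rot": [[rx, ry, rz], ...]}. A call has 1 to 20 rows; each row is the pose to reach, as a shift and turn from the pose commanded when the call began; what a row does not reach only later rows make up. The controller multiplies each number of a shift by 0.5 m and each number of a turn by 90 degrees. A row lasts 1/8 s, in which the tool goes at most 62.5 mm and 10.7 degrees, less where a joint would pass 70% of its speed; a pose out of reach is approached as far as the arm can. A call with a number of a shift or a turn outside -1 to 1 is refused whole. A call with a gripper value outside its range is refused whole. "grip" is the opening, from 0 (shut) to 1 (fully open), set as the call begins (left out, the last holds). The fingers move at their own pace and stop on an object; "newtons" is the grip in N (left out, the last holds). Time passes only in rows, so rows that repeat a pose let the fingers close. It gives the time, the measured TCP pose, the force, the opening and the grip force at its end, in the units of the state.
- r.get_state(): the state, without advancing time (a new reading comes with each control period).
- viewer.capture(name): name is "scene" or "side" or "wrist"; returns a dict with "img" (420x560x3 uint8, red, green, blue), "camera_matrix" (3x3 intrinsics, pixels), "R" (3x3) and "t" (3): a world point X has camera coordinates R X + t; the wrist camera has in their place "mount" (4x4, takes a point from camera to tool coordinates, whose origin is the TCP and whose axes are the flange's). Camera axes: x right, y down, z forward; pixel columns grow to the right and rows downward; lengths in m; the calibration is good to about 2 mm. A picture is of the moment at which its call begins: read the wrist's pose just before it. There is no depth.
- close_job(): hands the job in; it is judged then, once.
The state is a dict: "time_s": time; "joints": joint angles; "qd": joint speeds; "joint_torque": joint torques, N m; "tcp_pos": TCP position; "eef_rot": TCP orientation; "contact_force": force on the tool from outside, world axes, zero at the start; "moment": the same for the moment, N m; "gripper_width": finger opening in m; "gripper_force": force on a finger pad.
Only numpy, scipy, OpenCV 4.12 (cv2) and the standard library are available. Lean on these libraries where they do the work, as an engineer would, in place of code of your own. Each camera call takes 0.05 s, during which the arm holds its last target. There are 200 camera calls.

## Task

Pick up the plywood speaker cabinet with the rounded end by the bridge between its two wells, lift it clear of its gluing stand, and keep it level while you show it to the inspection camera: first hold its rounded end still for a second square to the lens, centred at lens height and 100 mm in front of the glass (above the brass stud in the camera's base), then turn it so that the long side with the black connector plate takes that same place. Finish while still holding it there in the air, level and steady; do not put it down or let go. Do not touch the camera, and leave everything else on the bench where it is.

Things in the scene. Friction and masses are not known exactly. Their poses are not given: they have to be found in the camera images.
- cabinet: plywood cabinet to show, upright on a stand, 0.3 to 0.6 kg, balanced about its bridge. Body 140 (own x) x 90 (y) x 80 mm high, plus a rounded nose out to x = +98 mm; flat at x = -70. Open-topped: two wells 52 (x) x 66 (y) mm, over 60 mm deep, parted at x = 0 by the bridge. The +y long side has a black plate with two brass posts, the -y side is plain. Origin: centre of the 140 x 90 underside; z up
- cabinet_bridge (a point): middle of the top edge of the bridge, an upright wall 12 mm thick (along the cabinet's x) and 66 mm long between the two wells, 80 mm above the underside and level with the rim. To grip it, one finger goes down into each well and they close along the cabinet's x. Same axes as the cabinet
- cabinet_round_end (a point): middle of the rounded end's face, at (98, 0, 40) mm in the cabinet's frame; this face looks along the cabinet's +x
- cabinet_plate (a point): middle of the black connector plate, at (0, 48, 40) mm in the cabinet's frame; this face looks along the cabinet's +y
- camera_stand: fixed inspection camera: grey base plate 255 x 70 x 10 mm, from own x = -15 to +240 mm, a steel column 310 mm tall at x = +210 mm, and a black head (lens tube 52 mm across) looking along own -x, towards the robot, at a height that differs from run to run. Origin on the table at the brass stud in the base plate, right under the view spot; z up
- lens (a point): centre of the lens glass, 100 mm along own +x from the stud; same axes as the stand: the camera looks along -x
- view_spot (a point): the point in the air 100 mm in front of the lens glass on its axis, 150 to 210 mm above the table, where the shown face must be; same axes as the stand: +x points to the lens
- stand_a: fixed wooden gluing stand, board 170 x 75 x 12 mm with two cross battens (22 mm wide, tops 32 mm above the table) on which a cabinet rests; origin under its centre on the table; carries the cabinet with the rounded end
- stand_b: fixed wooden gluing stand, board 170 x 75 x 12 mm with two cross battens (22 mm wide, tops 32 mm above the table) on which a cabinet rests; origin under its centre on the table; carries the square cabinet
- square_cabinet: bystander: a second plywood cabinet, same 140 x 90 x 80 mm body with two wells, but square at both ends and with no black plate; origin under its centre
- disc: bystander: plywood disc, 72 mm across, 18 mm thick, lying flat; origin under its centre
- glue: bystander: white glue bottle, 56 mm across, 110 mm tall; origin under its centre
- screwdriver: bystander: screwdriver lying flat
- screw_jar: bystander: glass jar, 64 mm across, 70 mm tall; origin under its centre
- clamp: bystander: bar clamp lying flat, about 300 mm long, 22 mm high
There are look-alikes about, which are no part of the job. What is shaped like the cabinet but orange is not meant.

How it is judged (in metres and radians):
On the way, in this order (a step that is already met when the one before it is completed fails the run):
1. the cabinet is lifted clear of its stand, level (height (world z) of cabinet above 0.05 m and angle between cabinet's own z axis and vertical below 0.12 rad and contact force between the fingers and cabinet above 1 N and contact force between cabinet and stand_a below 0.2 N and contact force between cabinet and stand_b below 0.2 N and contact force between cabinet and camera_stand below 0.2 N and contact force between cabinet and square_cabinet below 0.2 N), for 0.2 s.
2. its rounded end is held still at the view spot, facing the lens, level (distance between cabinet_round_end and view_spot below 0.03 m and angle between the x axis of cabinet and the x axis of view_spot, either way round below 0.22 rad and x of cabinet in the frame of view_spot below -0.01 m and angle between cabinet's own z axis and vertical below 0.12 rad and contact force between the fingers and cabinet above 1 N and linear speed of cabinet below 0.03 m/s and angular speed of cabinet below 0.15 rad/s and contact force between cabinet and stand_a below 0.2 N and contact force between cabinet and stand_b below 0.2 N and contact force between cabinet and camera_stand below 0.2 N and contact force between cabinet and square_cabinet below 0.2 N), for 0.5 s.
At the end, for the whole second after the job is handed in: gripper holds the cabinet, underside over 70 mm above the bench, connector plate within 30 mm of the view spot, facing the lens within 0.22 rad, level within 0.12 rad, still (0.03 m/s, 0.15 rad/s), touching no stand, camera or other cabinet (distance between cabinet_plate and view_spot below 0.03 m and angle between the y axis of cabinet and the x axis of view_spot, either way round below 0.22 rad and x of cabinet in the frame of view_spot below -0.01 m and angle between cabinet's own z axis and vertical below 0.12 rad and contact force between the fingers and cabinet above 1 N and linear speed of cabinet below 0.03 m/s and angular speed of cabinet below 0.15 rad/s and contact force between cabinet and stand_a below 0.2 N and contact force between cabinet and stand_b below 0.2 N and contact force between cabinet and camera_stand below 0.2 N and contact force between cabinet and square_cabinet below 0.2 N and height (world z) of cabinet above 0.07 m); the arm keeps its last pose, push and grip.
It fails at once if the cabinet is tipped in the air by more than 0.4 rad (angle between cabinet's own z axis and vertical above 0.4 rad).
It fails at once if the camera is touched with more than 1 N (contact force between anything else and camera_stand above 1 N).
It fails at once if another thing on the bench is moved by more than 30 mm (distance of any of square_cabinet, disc, glue, screwdriver, screw_jar, clamp from where it was at the start of the episode above 0.03 m).
It also fails if it takes over 53 s, if anything falls off the work surface, if the arm or the gripper's body presses on something with over 40 N, if the wrist force passes 120 N, or if a joint passes its speed limit or range.

## Working session

There is one attempt and no reset: what is moved stays moved. The work goes in short steps, Python scripts to look and compute and a tool call to move; the robot and the scene stay as the last step left them, time stands still between calls to the robot, and variables do not carry over. Pictures are saved under pics/ and viewed, at most 10 in all, crops included, and the job is handed in when it is done.

Besides the shell and the picture viewer there is one more tool, called after "Emit:" in YAML: its name, and indented under it one key for each argument. arm_command: Moves the arm, as the interface text tells. Shifts and turns lie within -1 to 1; 1 stands for 0.5 m of shift or 90 degrees of turn. Its arguments: {"type":"object","properties":{"travel":{"type":"array"},"delta_rot":{"type":"array"},"grip":{"type":"number"},"newtons":{"type":"number"}},"required":["travel","delta_rot"]}

```bash
mkdir -p pics; cat > h.py <<'E'
import numpy as np, cv2
from plant import r, viewer, close_job
from scipy.spatial.transform import Rotation as Ro
def cap(n,fn=None):
    s=r.get_state(); c=viewer.capture(n)
    K=np.array(c["camera_matrix"])
    if n=="wrist":
        M=np.array(c["mount"]); T=np.eye(4); T[:3,:3]=Ro.from_euler('xyz',s["eef_rot"],degrees=True).as_matrix(); T[:3,3]=s["tcp_pos"]
        W=T@M; R=W[:3,:3].T; t=-R@W[:3,3]
    else: R=np.array(c["R"]); t=np.array(c["t"])
    if fn: cv2.imwrite("pics/"+fn,cv2.cvtColor(c["img"],cv2.COLOR_RGB2BGR))
    np.savez("%s.npz"%(fn or n),K=K,R=R,t=t,img=c["img"])
    return c["img"],K,R,t
def load(fn):
    d=np.load("%s.npz"%fn); return d["img"],d["K"],d["R"],d["t"]
def ray(uv,K,R,t):
    return -R.T@t, R.T@np.linalg.solve(K,[uv[0],uv[1],1.])
def plane(uv,z,v):
    c,d=ray(uv,*v[1:]); return c+d*(z-c[2])/d[2]
def tri(a,va,b,vb):
    c1,d1=ray(a,*va[1:]); c2,d2=ray(b,*vb[1:])
    s=np.linalg.lstsq(np.c_[d1,-d2],c2-c1,rcond=None)[0]; p,q=c1+s[0]*d1,c2+s[1]*d2
    return (p+q)/2, np.linalg.norm(p-q)
def proj(X,v):
    p=v[1]@(v[2]@np.array(X)+v[3]); return p[:2]/p[2]
E
python3 - <<'E'
from h import *
for n in ["scene","side","wrist"]:
    v=cap(n,n+"0.png"); print(n,-v[2].T@v[3], v[2].T[:,2],v[1][0,0])
s=r.get_state();print(s["time_s"],s["eef_rot"],s["contact_force"],s["gripper_width"])
a=cv2.imread("pics/scene0.png");b=cv2.imread("pics/side0.png")
E
```

```text
scene [1.34226318 0.27879583 1.33727228] [-0.56519767 -0.16226324 -0.80884005] 464.258915375395
side [0.26128444 1.02643536 0.87887825] [ 0.20804259 -0.76804101 -0.60566599] 486.31059840373484
wrist [ 0.14463854 -0.66499665  0.38483574] [ 0.27276665  0.09492497 -0.95738582] 297.97831839433684
0.15 [ 1.79925160e+02 -9.15316802e-03 -1.61223015e+02] [ 0.2031785  -0.26406106 -0.52702188] 0.08757940749117141
```

View pics/scene0.png

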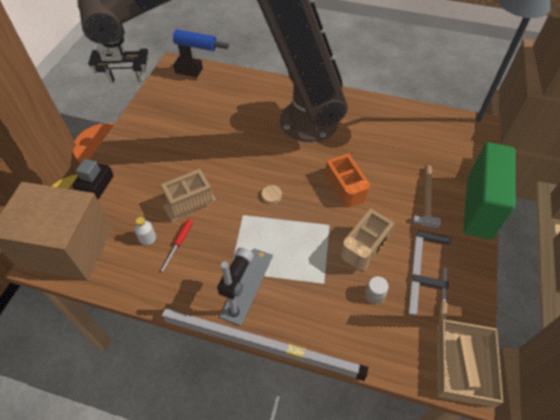

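View pics/side0.png

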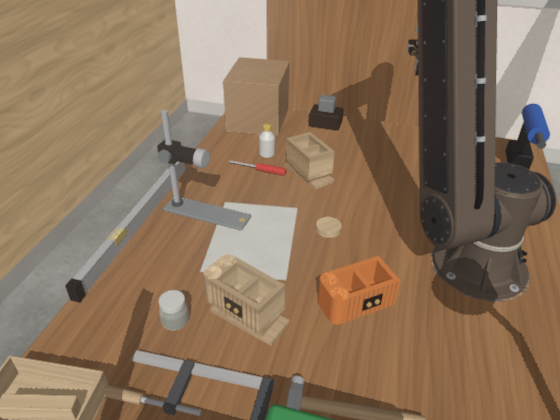

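Scene view: the plywood candidates are the cabinet at (367,240), the square one at (187,193), and an orange look-alike at (348,180). In the side view these are at (245,293), (310,158) and (358,290). The one at (367,240)/(245,293) fits, being plywood with a rounded end and a black plate. I'll confirm it in an enlarged crop.

```bash
python3 - <<'E'
from h import *
a=cv2.imread("pics/scene0.png");b=cv2.imread("pics/side0.png")
A=cv2.resize(a[200:280,330:406],None,fx=5,fy=5,interpolation=cv2.INTER_CUBIC)
B=cv2.resize(b[250:345,195:295],None,fx=4,fy=4,interpolation=cv2.INTER_CUBIC)
C=cv2.resize(a[235:325,210:280],None,fx=2,fy=2,interpolation=cv2.INTER_CUBIC)
D=cv2.resize(b[105:230,155:255],None,fx=2,fy=2,interpolation=cv2.INTER_CUBIC)
o=np.zeros((600,800,3),np.uint8)
o[:400,:380]=A;o[:380,390:790]=B
cv2.imwrite("pics/crop1.png",o)
o=np.zeros((600,800,3),np.uint8)
C=cv2.resize(a[235:325,210:280],None,fx=5,fy=5,interpolation=cv2.INTER_CUBIC)
D=cv2.resize(b[105:235,155:255],None,fx=4,fy=4,interpolation=cv2.INTER_CUBIC)
o[:450,:350]=C;o[:520,390:790]=D
cv2.imwrite("pics/crop2.png",o)
E
```

```text
(no output)
```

View pics/crop1.png

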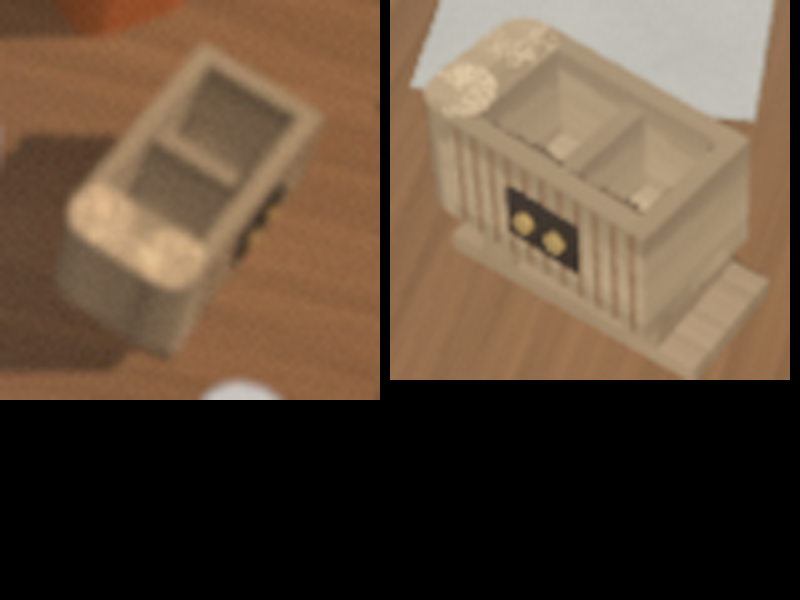

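View pics/crop2.png

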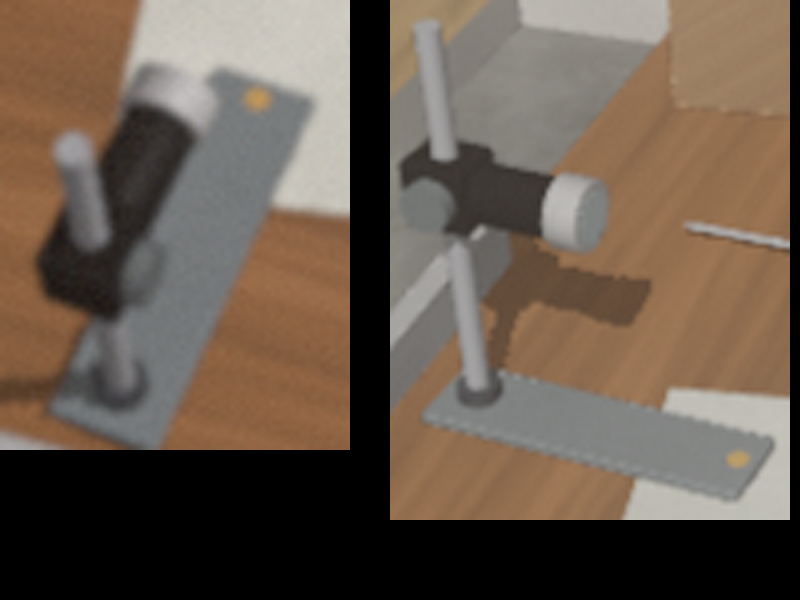

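Crop 1 confirms the target: plywood, rounded nose, and a black plate with two brass posts. Crop 2 shows the brass stud at scene (261,255) / side (242,220), and the lens glass at side (206,158).

```bash
python3 - <<'E'
from h import *
np.set_printoptions(precision=4,suppress=True)
S=load("scene0.png");D=load("side0.png")
A=lambda u,v:((u+.5)/5-.5+330,(v+.5)/5-.5+200)
B=lambda u,v:((u-390+.5)/4-.5+195,(v+.5)/4-.5+250)
C=lambda u,v:((u+.5)/5-.5+210,(v+.5)/5-.5+235)
E_=lambda u,v:((u-390+.5)/4-.5+155,(v+.5)/4-.5+105)
P={}
for n,a,b in [("flat+y",A(322,118),B(640,238)),("flat-y",A(205,45),B(748,140)),("bridge",A(199,159),B(612,147)),
  ("br+y",A(234,182),B(582,178)),("br-y",A(166,137),B(642,117)),("stud",C(257,98),E_(738,459)),
  ("coltop",C(72,142),E_(428,27)),("colbase",C(120,385),E_(480,390)),
  ("lens?",C(188,90),E_(593,212)),("base n1",C(217,68),E_(772,440)),("base n2",C(313,100),E_(735,497))]:
    p,e=tri(a,S,b,D); P[n]=p; print(n,p,e, "z.112:",plane(a,.112,S)[:2],plane(b,.112,D)[:2])
for n in ["flat+y","flat-y"]: pass
print("flat mid->bridge",P["bridge"]-(P["flat+y"]+P["flat-y"])/2)
for n,a,b in [("stud",C(257,98),E_(738,459)),("n1",C(217,68),E_(772,440)),("n2",C(313,100),E_(735,497)),("f1",C(50,410),E_(424,417))]:
    print(n,plane(a,.01,S),plane(b,.01,D))
g=plane(C(157,447),.01,S); print("f2",g)
h=plane(E_(500,373),.01,D); print("f2?",h)
E
```

```text
flat+y [0.4758 0.3943 0.1108] 0.000744336259747845 z.112: [0.477  0.3944] [0.4753 0.3948]
flat-y [0.4409 0.3134 0.1112] 0.0017998221010318114 z.112: [0.4424 0.3139] [0.4403 0.3132]
bridge [0.5156 0.3248 0.0944] 0.00379152199935375 z.112: [0.529  0.3254] [0.509  0.3387]
br+y [0.5248 0.349  0.0921] 0.0037717446022541173 z.112: [0.5395 0.3491] [0.5172 0.3643]
br-y [0.5063 0.3014 0.0968] 0.005047848682782045 z.112: [0.5188 0.3027] [0.5003 0.3129]
stud [0.6477 0.0061 0.0099] 0.00012047228402194743 z.112: [0.7011 0.0271] [0.6022 0.1259]
coltop [ 0.8552 -0.0121  0.3095] 0.0022293785995974747 z.112: [ 0.7604 -0.0689] [ 1.0613 -0.37  ]
colbase [ 0.8578 -0.0128  0.0125] 0.0024260046468173734 z.112: [0.8951 0.01  ] [0.7889 0.1054]
lens? [0.7472 0.0028 0.1938] 0.006428124500602324 z.112: [ 0.7077 -0.0144] [ 0.8042 -0.1242]
base n1 [ 0.6325 -0.0263  0.0066] 0.0009694996135341588 z.112: [ 0.6883 -0.0025] [0.5878 0.1014]
base n2 [0.6372 0.0413 0.0057] 0.001371508690351034 z.112: [0.6929 0.0598] [0.5917 0.1619]
flat mid->bridge [ 0.0573 -0.029  -0.0166]
stud [0.6478 0.0062 0.01  ] [0.6476 0.0062 0.01  ]
n1 [ 0.6339 -0.0259  0.01  ] [ 0.6313 -0.0217  0.01  ]
n2 [0.6389 0.0415 0.01  ] [0.6356 0.0469 0.01  ]
f1 [ 0.8844 -0.0471  0.01  ] [0.884  0.0249 0.01  ]
f2 [0.888  0.0217 0.01  ]
f2? [ 0.8539 -0.0412  0.01  ]
```

Emit:
arm_command:
  travel:
    - [0.057,0.088,0.005]
    - [0.113,0.176,0.01]
    - [0.17,0.263,0.015]
    - [0.226,0.351,0.02]
    - [0.283,0.439,0.025]
    - [0.34,0.527,0.03]
    - [0.396,0.615,0.035]
    - [0.453,0.702,0.04]
    - [0.51,0.79,0.045]
    - [0.566,0.878,0.048]
  delta_rot:
    - [0,0,0.027]
    - [0,0,0.053]
    - [0,0,0.08]
    - [0,0,0.107]
    - [0,0,0.133]
    - [0,0,0.16]
    - [0,0,0.187]
    - [0,0,0.213]
    - [0,0,0.24]
    - [0,0,0.267]
  grip: 0.5
  newtons: 30

```text
time_s: 1.4
tcp_pos: [0.5009, -0.1984, 0.2697]
eef_rot: [-180.0, 0.0, -137.1]
contact_force: [1.8, -0.6, 0.3]
gripper_width: 0.0439
gripper_force: 0.0
```

Emit:
arm_command:
  travel:
    - [0.004,0.1,0]
    - [0.009,0.2,0]
    - [0.013,0.3,0]
    - [0.018,0.4,0]
    - [0.022,0.5,0]
    - [0.026,0.6,0]
    - [0.031,0.7,0]
    - [0.035,0.8,0]
    - [0.04,0.9,0]
    - [0.044,0.98,0]
    - [0.044,0.98,0]
    - [0.044,0.98,0]
  delta_rot:
    - [0,0,0.027]
    - [0,0,0.053]
    - [0,0,0.08]
    - [0,0,0.106]
    - [0,0,0.133]
    - [0,0,0.159]
    - [0,0,0.186]
    - [0,0,0.212]
    - [0,0,0.239]
    - [0,0,0.265]
    - [0,0,0.265]
    - [0,0,0.265]

```text
time_s: 2.9
tcp_pos: [0.522, 0.2898, 0.2691]
eef_rot: [180.0, -0.1, -113.3]
contact_force: [0.3, -0.7, 1.1]
gripper_width: 0.044
gripper_force: 0.0
```

```bash
python3 - <<'E'
from h import *
v=cap("wrist","w1.png"); s=r.get_state(); print(s["tcp_pos"],s["eef_rot"],s["joints"])
a=np.radians(-23.3); R=np.array([[np.cos(a),-np.sin(a)],[np.sin(a),np.cos(a)]])
im=cv2.cvtColor(v[0],cv2.COLOR_RGB2BGR)
for p in [(-70,45),(-70,-45),(70,-45),(70,45),(-6,33),(-6,-33),(6,33),(6,-33)]:
    q=R@(np.array(p)/1000)+[.5226,.3261]; u=proj([*q,.112],v); print(p,u.round(1)); cv2.circle(im,tuple(int(x) for x in u.round()),2,(0,0,255),-1)
cv2.imwrite("pics/w1m.png",im)
E
```

```text
[0.52209354 0.28936147 0.26935991] [ 1.79984351e+02 -2.99441761e-02 -1.13365672e+02] [ 4.77360062e+01  1.24399752e+01 -7.46763144e+00 -5.42990744e-03
 -7.01257919e+01 -7.10998353e+01]
(-70, 45) [359.2 265.2]
(-70, -45) [365.8 185.7]
(70, -45) [228.6 185.6]
(70, 45) [232.7 265.1]
(-6, 33) [301.6 255.3]
(-6, -33) [302.8 197. ]
(6, 33) [290.6 255.3]
(6, -33) [291.2 197. ]
```

View pics/w1m.png

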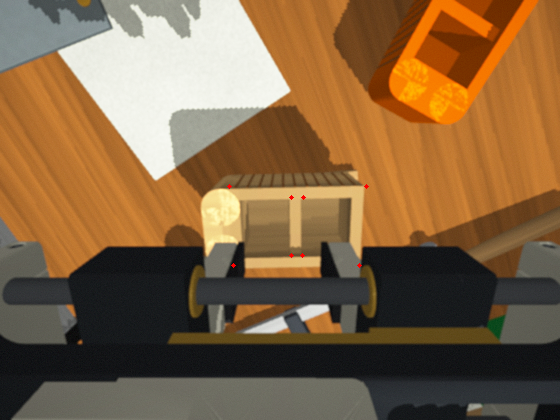

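The wrist view shows the bridge at u≈290–302, v 197–255 and the flat-end corner at (364,187). My predictions agree within about 2 px, and the rim triangulates to 0.111 m, so I'll descend.

Emit:
arm_command:
  travel:
    - [0.001,0.073,0]
    - [0.001,0.073,0]
    - [0.001,0.073,-0.1]
    - [0.001,0.073,-0.16]
    - [0.001,0.073,-0.21]
    - [0.001,0.073,-0.25]
    - [0.001,0.073,-0.29]
    - [0.001,0.073,-0.33]
    - [0.001,0.073,-0.362]
    - [0.001,0.073,-0.362]
    - [0.001,0.073,-0.362]
  delta_rot:
    - [0,0,0]
    - [0,0,0]
    - [0,0,0]
    - [0,0,0]
    - [0,0,0]
    - [0,0,0]
    - [0,0,0]
    - [0,0,0]
    - [0,0,0]
    - [0,0,0]
    - [0,0,0]

```text
time_s: 4.32
tcp_pos: [0.5233, 0.3265, 0.0893]
eef_rot: [-180.0, 0.0, -113.3]
contact_force: [0.0, -0.3, -0.2]
gripper_width: 0.0439
gripper_force: 0.0
```

```bash
python3 - <<'E'
from h import *
cap("side","s2.png"); cap("wrist","w2.png")
a=cv2.imread("pics/s2.png")[210:360,160:330];b=cv2.imread("pics/w2.png")
o=np.zeros((420,800,3),np.uint8)
o[:397,:450]=cv2.resize(a,(450,397)); o[:262,450:]=cv2.resize(b,(350,262)); cv2.imwrite("pics/c2.png",o)
E
```

```text
(no output)
```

View pics/c2.png

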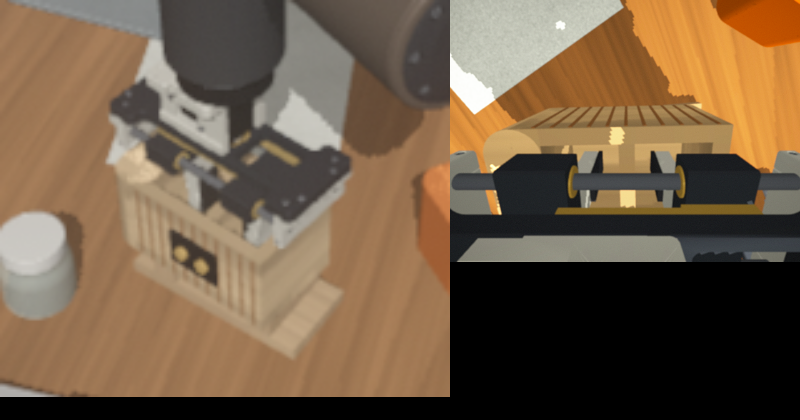

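The fingers are in the wells on either side of the bridge, with no contact force. Next I close and lift a little.

Emit:
arm_command:
  travel:
    - [0,0,0]
    - [0,0,0]
    - [0,0,0]
    - [0,0,0]
    - [0,0,0]
    - [0,0,0]
  delta_rot:
    - [0,0,0]
    - [0,0,0]
    - [0,0,0]
    - [0,0,0]
    - [0,0,0]
    - [0,0,0]
  grip: 0
  newtons: 40

```text
time_s: 5.18
tcp_pos: [0.5228, 0.3265, 0.0886]
eef_rot: [180.0, 0.0, -113.3]
contact_force: [-0.9, 0.2, 1.3]
gripper_width: 0.0116
gripper_force: 39.9
```

Emit:
arm_command:
  travel:
    - [0,0,0.02]
    - [0,0,0.05]
    - [0,0,0.08]
    - [0,0,0.11]
    - [0,0,0.14]
    - [0,0,0.17]
    - [0,0,0.2]
    - [0,0,0.22]
    - [0,0,0.232]
    - [0,0,0.232]
    - [0,0,0.232]
    - [0,0,0.232]
  delta_rot:
    - [0,0,0]
    - [0,0,0]
    - [0,0,0]
    - [0,0,0]
    - [0,0,0]
    - [0,0,0]
    - [0,0,0]
    - [0,0,0]
    - [0,0,0]
    - [0,0,0]
    - [0,0,0]
    - [0,0,0]

```text
time_s: 6.68
tcp_pos: [0.5226, 0.3263, 0.204]
eef_rot: [180.0, -0.1, -113.3]
contact_force: [0.6, 0.1, -5.1]
gripper_width: 0.0117
gripper_force: 39.9
```

```bash
python3 - <<'E'
from h import *
np.set_printoptions(precision=4,suppress=True)
s=r.get_state(); print(s["tcp_pos"],s["eef_rot"],s["gripper_width"],s["moment"])
cap("side","s3.png"); cap("scene","sc3.png")
D=load("side0.png"); S=load("scene0.png")
# lens on stand axis: height where side ray comes nearest the vertical at stud+0.1*axis
stud=np.array([.6477,.0061]); ax=np.array([.8565,-.01245])-stud; ax/=np.linalg.norm(ax); print("axis deg",np.degrees(np.arctan2(*ax[::-1])))
L=stud+.1*ax
c,d=ray(((593-390+.5)/4-.5+155,(212+.5)/4-.5+105),*D[1:])
k=((L-c[:2])@d[:2])/(d[:2]@d[:2]); print("lens",L,"z",c+k*d)
for z in (.18,.19,.2): print(z,proj([*L,z],S),proj([*L,z],D))
a=cv2.imread("pics/s3.png")[170:345,150:350];b=cv2.imread("pics/sc3.png")[170:290,300:440]
o=np.zeros((420,800,3),np.uint8)
o[:394,:450]=cv2.resize(a,(450,394)); o[:300,450:]=cv2.resize(b,(350,300)); cv2.imwrite("pics/c3.png",o)
E
```

```text
[0.5226 0.3263 0.204 ] [ 179.979    -0.0542 -113.3412] 0.011681873822114473 [0.0324 0.1178 0.026 ]
axis deg -5.076885309196058
lens [ 0.7473 -0.0027] z [ 0.747  -0.0029  0.1928]
0.18 [245.1575 253.5019] [205.6182 161.7082]
0.19 [244.9373 251.7538] [205.3233 158.5371]
0.2 [244.7144 249.9839] [205.0258 155.3365]
```

View pics/c3.png

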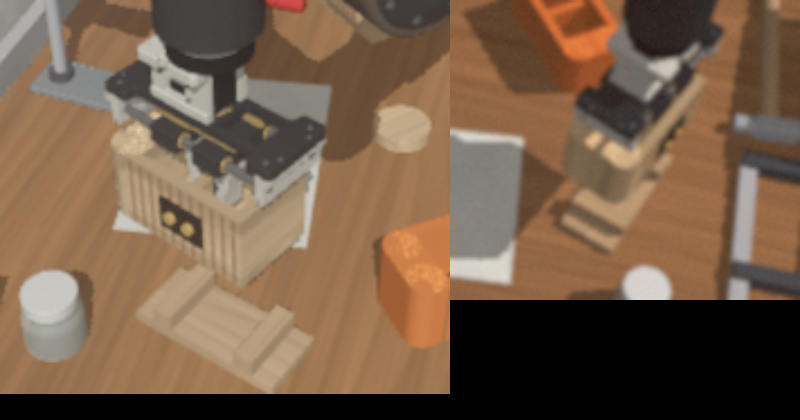

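The cabinet is lifted, level and clear of the stand. Lens height comes out at 0.193 m and the stand axis at -5.1°. Next I show the rounded end.

Emit:
arm_command:
  travel:
    - [0.001,-0.015,0.001]
    - [0.004,-0.05,0.002]
    - [0.009,-0.1,0.004]
    - [0.014,-0.16,0.006]
    - [0.02,-0.23,0.008]
    - [0.026,-0.3,0.01]
    - [0.033,-0.37,0.012]
    - [0.039,-0.44,0.012]
    - [0.044,-0.5,0.012]
    - [0.049,-0.55,0.012]
    - [0.053,-0.59,0.012]
    - [0.055,-0.612,0.012]
    - [0.055,-0.623,0.012]
    - [0.055,-0.623,0.012]
    - [0.055,-0.623,0.012]
    - [0.055,-0.623,0.012]
    - [0.055,-0.623,0.012]
    - [0.055,-0.623,0.012]
    - [0.055,-0.623,0.012]
    - [0.055,-0.623,0.012]
  delta_rot:
    - [0,0,0.005]
    - [0,0,0.016]
    - [0,0,0.032]
    - [0,0,0.052]
    - [0,0,0.075]
    - [0,0,0.097]
    - [0,0,0.12]
    - [0,0,0.142]
    - [0,0,0.162]
    - [0,0,0.178]
    - [0,0,0.191]
    - [0,0,0.198]
    - [0,0,0.202]
    - [0,0,0.202]
    - [0,0,0.202]
    - [0,0,0.202]
    - [0,0,0.202]
    - [0,0,0.202]
    - [0,0,0.202]
    - [0,0,0.202]

```text
time_s: 9.28
tcp_pos: [0.5503, 0.015, 0.2106]
eef_rot: [180.0, -0.0, -95.2]
contact_force: [-0.2, -0.2, -4.7]
gripper_width: 0.0118
gripper_force: 39.9
```

```bash
python3 - <<'E'
from h import *
s=r.get_state(); print(s["tcp_pos"],s["eef_rot"],s["gripper_width"],s["qd"])
cap("side","s4.png"); cap("scene","sc4.png")
a=cv2.imread("pics/s4.png")[90:270,140:380];b=cv2.imread("pics/sc4.png")[170:340,180:350]
o=np.zeros((420,800,3),np.uint8)
o[:338,:450]=cv2.resize(a,(450,338)); o[:350,450:]=cv2.resize(b,(350,350)); cv2.imwrite("pics/c4.png",o)
v=load("s4.png")
for n,p in [("view",[.6477,.0061,.193]),("lens",[.7473,-.0027,.193])]:
  u=proj(p,v);w=proj(p,load("sc4.png"));print(n,(u-[140,90])*1.875,(w-[180,170])*350/170+[450,0])
E
```

```text
[0.55030313 0.01495918 0.21057553] [ 1.79999819e+02 -7.06877432e-04 -9.51600316e+01] 0.01176741432945054 [-0.00259364 -0.04927744  0.0201469   0.04322074  0.01419963 -0.08124312]
view [185.98070492 140.60331345] [612.31335301 110.12600782]
lens [122.3061212  126.73057447] [583.59331171 167.23243624]
```

View pics/c4.png

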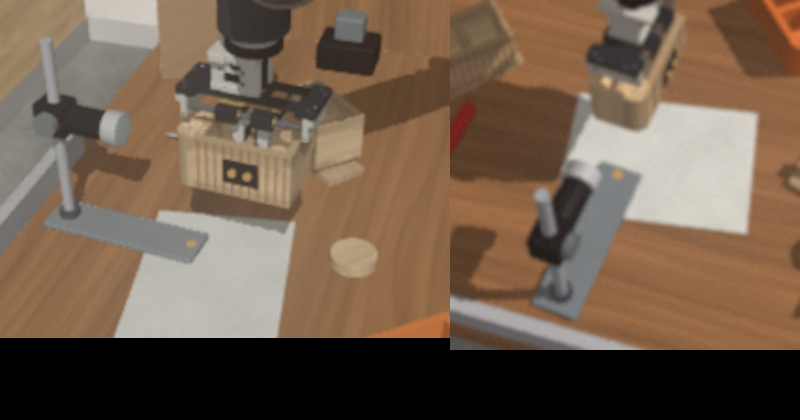

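```bash
python3 - <<'E'
from h import *
np.set_printoptions(precision=1,suppress=True)
a=np.radians(-5.1);x=np.array([np.cos(a),np.sin(a)]);y=np.array([-x[1],x[0]])
for fn,off,sc,o in [("s4.png",[140,90],1.875,[0,0]),("sc4.png",[180,170],350/170,[450,0])]:
  v=load(fn)
  for p in [(0,48,40),(70,45,0),(-70,45,0),(70,-45,0),(98,0,0),(98,0,80),(98,0,40),(-70,45,80)]:
    q=np.array([.5503,.015])+(x*p[0]+y*p[1])/1000
    print(fn,p,(proj([*q,.153+p[2]/1000],v)-off)*sc+o)
v=load("s4.png"); g=cv2.cvtColor(v[0],cv2.COLOR_RGB2GRAY)[170:205,250:285]
m=(g<60).astype(np.uint8); n,_,st,ce=cv2.connectedComponentsWithStats(m)
for i in range(1,n):
  if st[i,4]>20: print("dark",((ce[i]+[250,170])-[140,90])*1.875,(st[i,:2]+[250,170]-[140,90])*1.875,st[i,2:])
E
```

```text
s4.png (0, 48, 40) [237.8 173.2]
s4.png (70, 45, 0) [191.8 185.4]
s4.png (-70, 45, 0) [287.2 207.6]
s4.png (70, -45, 0) [217.2 152.4]
s4.png (98, 0, 0) [186.8 164.4]
s4.png (98, 0, 80) [184.7 116. ]
s4.png (98, 0, 40) [185.8 140.6]
s4.png (-70, 45, 80) [289.  157.6]
sc4.png (0, 48, 40) [668.6  68.3]
sc4.png (70, 45, 0) [649.2 119.7]
sc4.png (-70, 45, 0) [683.   48.5]
sc4.png (70, -45, 0) [593.  100.9]
sc4.png (98, 0, 0) [613.4 125.2]
sc4.png (98, 0, 80) [611.3  94.6]
sc4.png (98, 0, 40) [612.4 110.3]
sc4.png (-70, 45, 80) [684.1  16.1]
dark [242.1 169.2] [225.  161.2] [17 13 71]
```

Emit:
arm_command:
  travel:
    - [0,0,0]
    - [0,0,0]
    - [0,0,0]
    - [0,0,0]
    - [0,0,0]
    - [0,0,0]
    - [0,0,0]
    - [0,0,0]
    - [0,0,0]
    - [0,0,0]
    - [0,0,0]
    - [0,0,0]
    - [0,0,0]
    - [0,0,0]
    - [0,0,0]
    - [0,0,0]
    - [0,0,0]
    - [0,0,0]
    - [0,0,0]
    - [0,0,0]
  delta_rot:
    - [0,0,0]
    - [0,0,0]
    - [0,0,0]
    - [0,0,0]
    - [0,0,-0.02]
    - [0,0,-0.06]
    - [0,0,-0.12]
    - [0,0,-0.19]
    - [0,0,-0.27]
    - [0,0,-0.35]
    - [0,0,-0.43]
    - [0,0,-0.51]
    - [0,0,-0.59]
    - [0,0,-0.67]
    - [0,0,-0.75]
    - [0,0,-0.83]
    - [0,0,-0.9]
    - [0,0,-0.95]
    - [0,0,-0.985]
    - [0,0,-1.0]

```text
time_s: 11.88
tcp_pos: [0.5503, 0.015, 0.2106]
eef_rot: [180.0, 0.0, 174.7]
contact_force: [-0.2, -0.2, -4.0]
gripper_width: 0.0117
gripper_force: 39.9
```

Emit:
arm_command:
  travel:
    - [0.005,0,0]
    - [0.02,-0.002,0]
    - [0.04,-0.004,0]
    - [0.06,-0.006,0]
    - [0.08,-0.008,0]
    - [0.094,-0.009,0]
    - [0.099,-0.009,0]
    - [0.099,-0.009,0]
    - [0.099,-0.009,0]
    - [0.099,-0.009,0]
    - [0.099,-0.009,0]
    - [0.099,-0.009,0]
  delta_rot:
    - [0,0,0]
    - [0,0,0]
    - [0,0,0]
    - [0,0,0]
    - [0,0,0]
    - [0,0,0]
    - [0,0,0]
    - [0,0,0]
    - [0,0,0]
    - [0,0,0]
    - [0,0,0]
    - [0,0,0]

```text
time_s: 13.38
tcp_pos: [0.5998, 0.0105, 0.2107]
eef_rot: [180.0, 0.0, 174.8]
contact_force: [-0.1, 0.3, -4.8]
gripper_width: 0.0119
gripper_force: 39.9
```

```bash
python3 - <<'E'
from h import *
s=r.get_state(); print(s["tcp_pos"],s["eef_rot"],s["gripper_width"],s["gripper_force"],s["qd"])
cap("side","s5.png"); cap("scene","sc5.png")
a=cv2.imread("pics/s5.png")[90:270,140:380];b=cv2.imread("pics/sc5.png")[170:340,180:350]
o=np.zeros((420,800,3),np.uint8)
o[:338,:450]=cv2.resize(a,(450,338)); o[:350,450:]=cv2.resize(b,(350,350))
ang=np.radians(s["eef_rot"][2]+90);x=np.array([np.cos(ang),np.sin(ang)]);y=np.array([-x[1],x[0]])
for fn,off,sc,oo in [("s5.png",[140,90],1.875,[0,0]),("sc5.png",[180,170],350/170,[450,0])]:
  for p in [(0,48,40),(-70,45,0),(-70,45,80),(-70,-45,80),(-70,-45,0),(70,45,0)]:
    q=np.array(s["tcp_pos"][:2])+(x*p[0]+y*p[1])/1000
    u=(proj([*q,s["tcp_pos"][2]-.057+p[2]/1000],load(fn))-off)*sc+oo
    if p[1]==48: print((*q,))
    cv2.circle(o,tuple(int(k) for k in u.round()),2,(0,0,255),-1)
cv2.imwrite("pics/c5.png",o)
E
```

```text
[0.59975582 0.01047696 0.21066288] [1.79996099e+02 8.41355613e-03 1.74845655e+02] 0.011948916165781363 39.901140332221985 [ 0.02526945  0.12161944  0.07431579 -0.06590256 -0.05027483 -0.02320726]
(np.float64(0.6475617197868913), np.float64(0.006164689751541106))
(np.float64(0.6475617197868913), np.float64(0.006164689751541106))
```

View pics/c5.png

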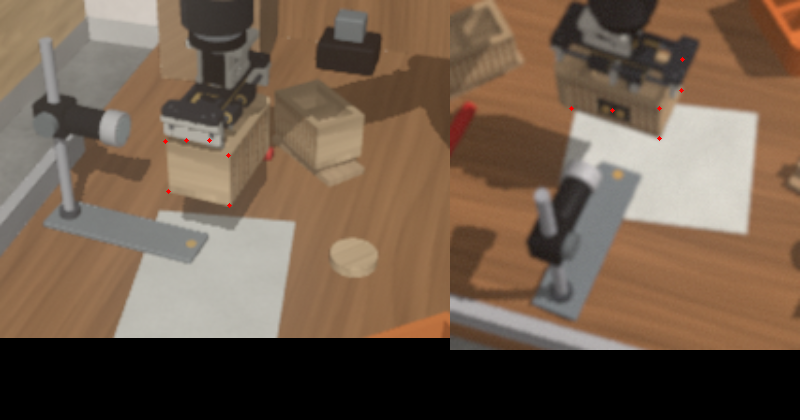

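The predicted points fall on the cabinet's corners. The plate at scene crop (612,110) is at the view spot and faces the lens, level and still, so I'm handing in.

```bash
python3 -c "
from h import *
print(close_job())"
```

```text
the job is handed in; nothing more can be done
None
```

The cabinet was lifted clear by its bridge and its rounded end held still at the view spot; I handed in with it level and steady, the connector plate at the view spot facing the lens, about 13.5 s in; the hand-in returned no verdict.

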